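# Clamp a specimen in the contour-tracer fixture

## Robot

A 6-joint arm with a two-finger parallel gripper is mounted at the origin on the work surface. World frame = base frame: x ahead of the robot, y to its left, z up, the work surface at z = 0. Lengths are in m, angles in degrees, forces in N, time in s.
With the tool pointing down it reaches from about 0.35 to 0.875 m from the base axis. Payload 4.2 kg.
Tool frame: the origin (TCP) lies on the centre line of the jaws, within the pads' length; the fingertips stand 19 mm ahead of it and the grasp point (between the pads) is the TCP; z points along the fingers, y is the line along which they close (so a half turn about z gives the same grasp; the last joint's range is limited). The gripper opens to 87 mm and grips with 3 to 60 N. Pads are 19 mm wide; open, the fingers measure 117 mm over their backs; the gripper's body (75 mm by 190 mm) begins 51 mm behind the grasp point.
Start: joints at [89.588, 22.042, 0.453, 0, -68.411, -14.817], TCP at [0.164, 0.603, 0.242] pointing down, gripper open.
Joint ranges: [-179.83, 179.83], [-69.29, 118.12], [-61.27, 80.66], [-181.25, 117.63], [-171.15, -9.14], [-177.46, 177.46]. Speed limits (degrees/s): [159.86, 159.86, 180, 180, 180, 180].

## Interface

Orientations are given as a 3x3 rotation matrix whose columns are the frame's x, y, z axes.
In Python, from station import sense, capture, finish_job, search_frame, masks_of gives the robot as it stands.
- The arm moves only by the tool drive_tool, never from a script. Its argument "rows" is a list of rows, each a list of 7 numbers: the opening in per cent of the stroke, from 0 (shut) to 100 (fully open), then the shift along the world's x, y, z in mm, then the turn, a rotation vector about the world's x, y, z in rad. In form: [[fingers, dx, dy, dz, wx, wy, wz], ...]. A call has 1 to 5 rows; each row shifts and turns the commanded pose from where the row before left it; what a row does not reach is not made up. A row lasts 1/12 s, in which the tool goes at most 41.7 mm and 7.16 degrees, less where a joint would pass 70% of its speed; a pose out of reach is approached as far as the arm can. A call is refused whole if a number of a shift passes 41.7 or a number of a turn 0.125, either way. A call with a gripper value outside its range is refused whole. The fingers move at their own pace and stop on an object; the grip force is fixed at half the most. Time passes only in rows, so rows that do not move let the fingers close. It gives the time, the measured TCP pose, the force, the opening and the grip force at its end, in the units of the state.
- sense(): the state, without advancing time (a new reading comes with each control period).
- capture(name): name is "scene" or "top"; returns a dict with "frame" (480x640x3 uint8, red, green, blue), "z_map" (480x640 float32, m along the optical axis (not along the pixel's ray), 0 where there is no reading), "fx", "fy", "cx", "cy" (pixels), "distortion" ([k1, k2, p1, p2, k3] as OpenCV has them; the pictures are not rectified), "R" (3x3) and "t" (3): a world point X has camera coordinates R X + t. Camera axes: x right, y down, z forward; pixel columns grow to the right and rows downward; lengths in m; the calibration is good to about 2 mm. A picture is of the moment at which its call begins.
- finish_job(): hands the job in; it is judged then, once.
Trained networks look in a picture, given as the dict that the camera call returned (one of the last four; its "shot" number tells which), for a name from the list of things; names that differ only in an ending like _2 or _b are one class to them, and where a whole thing is asked for, a point or a joint stands for the part that bears it (a point fixed in the world has none). Each returns a list of dicts, best first, with "p" (0 to 1); they miss things now and then, are a little off and sometimes report something else, mostly with a low value. They report only what shows in the picture. A call takes as long as a camera call. They do not tell look-alikes from the thing itself.
- search_frame(label, picture): "xy" ([column, row] in pixels, amid what is visible of it).
- masks_of(label, picture): "region" (480x640 bool, what is visible of it) and "xy" ([column, row] in pixels, amid what is visible of it).
The state is a dict: "time_s": time; "joints": joint angles; "joint_velocities": joint speeds; "effort": joint torques, N m; "tcp_pos": TCP position; "ee_rot": TCP orientation; "wrist_force": force on the tool from outside, world axes, zero at the start; "moment": the same for the moment, N m; "gripper_width": opening from 0.0 (shut) to 1.0 (fully open); "gripper_force": force on a finger pad.
Only numpy, scipy, OpenCV 4.12 (cv2) and the standard library are available. Lean on these libraries where they do the work, as an engineer would, in place of code of your own. Each camera call takes 0.05 s, during which the arm holds its last target. There are 200 camera calls.

## Task

Get the machined specimen ready for tracing: slide it along the fixture bed until it is right up against the end stop, then swing the cam lever round its quarter turn until it rests firmly on its stop pin, so that the cam clamps the specimen flat against the fence. It is a precision fixture: feel for the stops and never press on the specimen or the lever with more than 20 N, and leave the other things on the granite where they are.

Things in the scene. Friction and masses are not known exactly. Their poses are not given: they have to be found in the camera images.
- fixture: Grey-painted clamping fixture fixed on a grey granite plate (its top 50 mm above the table). Origin on the granite; it stands level, only its yaw and place vary. In its own frame, mm: bed plate x -105..85, y -90..60, top at z 20. Two thin dark stop pins (diameter 6, top at z 50): at (-15, -22) for the closed lever and at (31, -68) for the open lever.
- fence (a point): Middle of the top edge of the fence's inner face, at fixture (0, 25, 38) mm. The fence is a steel bar along the fixture's x, from x -75 to 75 and y 25 to 41; its inner face looks to the fixture's -y.
- end_stop (a point): Top edge of the end stop's face, at fixture (60, 7, 38) mm. The end stop is a steel block, x 60 to 76, y -19 to 25; its face looks to the fixture's -x.
- specimen: Loose aluminium block, 70 (x) x 36 (y) mm, about 0.25 kg, 22 mm high, with a rounded crown (to 32 mm) and a small step (28 mm) on top. Origin: centre of its underside. It lies on the bed, x axis within 0.03 rad of the fixture's, 1.5 to 3.5 mm off the fence, 25 to 50 mm short of the end stop, and slides when its flat -x end is pushed. Clamped, its origin is at fixture (25, 7, 20) mm.
- cam_lever (a joint): Lever angle, rad: 0 open, lever along the fixture's -y; grows clockwise seen from above, to about the fixture's -x. The end stop is somewhere from 1.45 to 1.75, found by feel; only hard on it counts. Starts at 0 to 0.35. Friction takes about 4 N at the grip, some newtons more near the end as the disc cam under the lever bears on the specimen. Stays where it is left.
- lever_grip (a point): On the axis of the lever's round black grip, 80 mm from the pivot axis, 62 mm above the fixture's underside. The grip is a level rod, diameter 16 mm, 55 to 105 mm from the pivot; nearer the pivot the rod is steel, 12 mm thick. Free space below it down to the bed or granite.
- cam_pivot (a point): Point on the vertical pivot axis of the lever, at the height of the lever rod's axis: fixture (20, -33.6, 62) mm.
- vee_block: Bystander: steel vee block, 60 x 50 x 46 mm, standing loose on the granite; leave it alone. Origin: centre of its underside.
- ring_gauge: Bystander: steel ring, 60 mm outside diameter, 20 mm high, lying loose on the granite; leave it alone. Origin: centre of its underside.
- pendant: Bystander: black control box, 150 x 85 x 30 mm (54 mm over its stop button), lying loose on the granite; leave it alone. Origin: centre of its underside.
There are look-alikes about, which are no part of the job. What is shaped like the specimen but pink is not meant.

How it is judged (in metres and radians):
On the way, in this order (a step that is already met when the one before it is completed fails the run):
1. the specimen lies up against the end stop (within 2 mm) while the lever is still open (below 0.6 rad) (x of specimen in the frame of fixture above 0.023 m and z of specimen in the frame of fixture below 0.0225 m and angle between the x axis of specimen and the x axis of fixture, either way round below 0.15 rad and value of joint cam_lever below 0.6 rad), for 0.2 s.
2. the lever is swung home on its stop pin with the specimen still seated (x of specimen in the frame of fixture above 0.023 m and z of specimen in the frame of fixture below 0.0225 m and angle between the x axis of specimen and the x axis of fixture, either way round below 0.15 rad and value of joint cam_lever above 1.585 rad), for 0.2 s.
At the end, for the whole second after the job is handed in: The lever rests on its end stop (within 0.015 rad), the cam bears on the specimen with more than 2 N, and the specimen lies still and flat on the bed, within 2 mm of the end stop, within 1.5 mm of the fence and parallel to it within 0.03 rad (x of specimen in the frame of fixture between 0.023 and 0.028 m and y of specimen in the frame of fixture between 0.0055 and 0.0085 m and z of specimen in the frame of fixture below 0.0225 m and angle between the x axis of specimen and the x axis of fixture, either way round below 0.03 rad and value of joint cam_lever above 1.585 rad and contact force between specimen and cam_lever above 2 N and linear speed of specimen below 0.01 m/s and velocity of joint cam_lever below 0.05 rad/s); the robot touches nothing.
It fails at once if the gripper presses on the lever with more than 20 N (contact force between the fingers and cam_lever above 20 N).
It fails at once if the gripper presses on the specimen with more than 20 N (contact force between the fingers and specimen above 20 N).
It fails at once if a bystander is moved by more than 10 mm (distance of any of vee_block, ring_gauge, pendant from where it was at the start of the episode above 0.01 m).
It also fails if it takes over 67 s, if anything falls off the work surface, if the arm or the gripper's body presses on something with over 40 N, if the wrist force passes 120 N, or if a joint passes its speed limit or range.

## Working session

There is one attempt and no reset: what is moved stays moved. The work goes in short steps, Python scripts to look and compute and a tool call to move; the robot and the scene stay as the last step left them, time stands still between calls to the robot, and variables do not carry over. Pictures are saved under pics/ and viewed, at most 10 in all, crops included, and the job is handed in when it is done.

Besides the shell and the picture viewer there is one more tool, called after "Call:" as name([rows], argument=value, ...), one row to a line, values as JSON. drive_tool: Moves the arm, as the interface text tells. Its arguments: {"type":"object","properties":{"rows":{"type":"array"}},"required":["rows"]}

```bash
mkdir -p pics; cat > h.py <<'E'
import numpy as np, cv2
from station import *
def world(c,mask):
    v,u=np.nonzero(mask&(c["z_map"]>0)); z=c["z_map"][v,u]
    K=np.array([[c["fx"],0,c["cx"]],[0,c["fy"],c["cy"]],[0,0,1]])
    n=cv2.undistortPoints(np.stack([u,v],1).astype(np.float64)[:,None],K,np.array(c["distortion"]))[:,0]
    P=np.c_[n*z[:,None],z]
    return (P-np.array(c["t"]))@np.array(c["R"])
def proj(c,X):
    K=np.array([[c["fx"],0,c["cx"]],[0,c["fy"],c["cy"]],[0,0,1]])
    return cv2.projectPoints(np.array(X,float),cv2.Rodrigues(np.array(c["R"]))[0],np.array(c["t"],float),K,np.array(c["distortion"]))[0][:,0]
E
python3 - <<'E'
from h import *
for n in ("scene","top"):
    c=capture(n); cv2.imwrite(f"pics/{n}0.png",c["frame"][:,:,::-1])
    print(n,"cam at",-np.array(c["R"]).T@np.array(c["t"]))
    for l in ("fixture","specimen","cam_lever","vee_block","ring_gauge","pendant"):
        for m in masks_of(l,c)[:3]:
            P=world(c,m["region"])
            print(l,round(m["p"],2),np.round(m["xy"]),m["region"].sum(),np.round(np.median(P,0),3),np.round(np.percentile(P,98,axis=0),3),np.round(np.percentile(P,2,axis=0),3))
E
```

```text
scene cam at [ 1.11592613 -0.40139972  0.81872253]
fixture 0.67 [365. 287.] 6019 [0.582 0.009 0.069] [0.651 0.106 0.118] [ 0.46  -0.064  0.05 ]
specimen 0.94 [165. 246.] 581 [ 0.231 -0.266  0.02 ] [ 0.253 -0.242  0.031] [ 0.188 -0.288 -0.   ]
specimen 0.76 [376. 187.] 458 [0.258 0.263 0.019] [0.269 0.306 0.031] [ 0.233  0.236 -0.002]
specimen 0.69 [381. 267.] 649 [0.567 0.047 0.092] [0.591 0.069 0.102] [0.525 0.026 0.075]
cam_lever 0.56 [360. 286.] 800 [ 0.58  -0.004  0.112] [0.595 0.026 0.12 ] [ 0.544 -0.083  0.069]
vee_block 0.9 [468. 220.] 872 [0.515 0.312 0.072] [0.541 0.347 0.096] [0.466 0.284 0.048]
vee_block 0.71 [364. 287.] 6138 [0.581 0.01  0.069] [0.651 0.108 0.118] [ 0.459 -0.064  0.049]
ring_gauge 0.6 [508. 252.] 644 [0.628 0.318 0.066] [0.656 0.349 0.071] [0.6   0.293 0.048]
ring_gauge 0.35 [364. 285.] 6012 [0.582 0.009 0.069] [0.651 0.106 0.118] [ 0.46  -0.064  0.051]
pendant 0.68 [187. 410.] 5449 [ 0.649 -0.36   0.079] [ 0.709 -0.317  0.102] [ 0.565 -0.4    0.057]
pendant 0.5 [364. 286.] 5899 [0.582 0.009 0.069] [0.651 0.105 0.118] [ 0.462 -0.065  0.053]
top cam at [0.29889013 0.01053191 1.08160554]
fixture 0.95 [301. 200.] 4696 [0.545 0.019 0.07 ] [0.641 0.103 0.119] [ 0.454 -0.055  0.065]
specimen 0.74 [288. 199.] 457 [0.549 0.049 0.094] [0.585 0.067 0.103] [0.518 0.031 0.078]
specimen 0.73 [422. 345.] 529 [ 0.214 -0.262  0.024] [ 0.248 -0.243  0.034] [ 0.179 -0.284  0.002]
specimen 0.6 [197. 331.] 497 [0.245 0.266 0.023] [0.265 0.303 0.033] [ 0.226  0.236 -0.   ]
cam_lever 0.81 [309. 183.] 465 [ 0.572 -0.004  0.116] [0.587 0.029 0.122] [ 0.559 -0.082  0.078]
vee_block 0.75 [174. 218.] 732 [0.501 0.316 0.083] [0.533 0.347 0.098] [0.468 0.284 0.054]
ring_gauge 0.74 [182. 172.] 434 [0.622 0.317 0.068] [0.65  0.347 0.072] [0.596 0.292 0.05 ]
pendant 0.67 [458. 170.] 2333 [ 0.627 -0.353  0.08 ] [ 0.702 -0.315  0.103] [ 0.558 -0.398  0.06 ]
```

View pics/scene0.png

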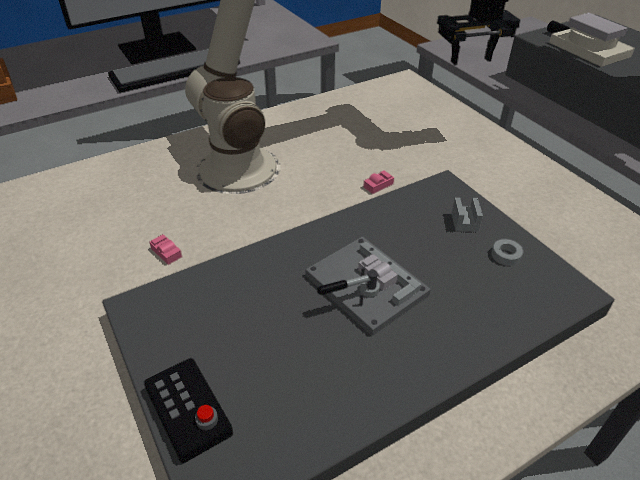

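View pics/top0.png

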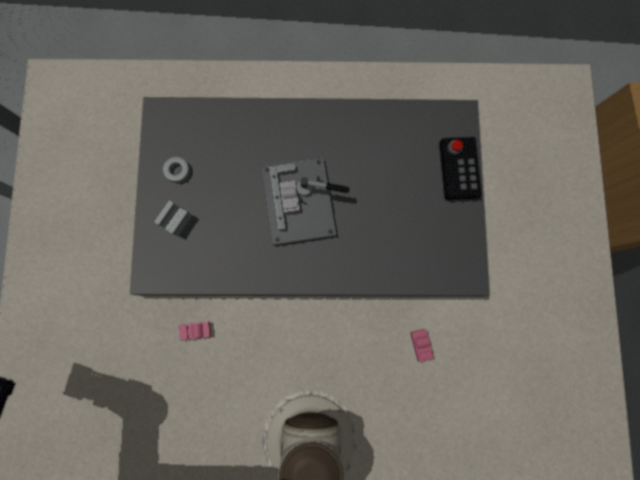

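The scene view shows the fixture at about (365,287): lever grip pointing to the left at (330,287), pale specimen at (378,267). Pink look-alikes are at (165,248) and (378,182). In the top view, the fence is on the left (x≈280), the end stop at the top (283,167), and the lever points right, to (348,188). Next I fit the poses.

```bash
cat > fit.py <<'E'
from h import *
from scipy.optimize import least_squares
def rectfit(XY):
    (cx,cy),(w,h),a=cv2.minAreaRect((XY*1000).astype(np.float32)); return cx,cy,w,h,a
if __name__=="__main__":
  for n in ("top","scene"):
    c=capture(n); S=masks_of("specimen",c)
    F=masks_of("fixture",c)[0]["region"]
    F=cv2.dilate(F.astype(np.uint8),np.ones((5,5)))>0
    P=world(c,F)
    b=P[(P[:,2]>.062)&(P[:,2]<.077)]; print(n,"bed z",np.median(b[:,2]),"rect",np.round(rectfit(b[:,:2]),1))
    f=P[(P[:,2]>.083)&(P[:,2]<.0905)]
    print("88mm pts",np.round(rectfit(f[:,:2]),1),len(f))
    for m in S:
        Q=world(c,m["region"])
        if np.median(Q[:,2])>.06 and np.median(Q[:,0])>.4:
            Q=Q[Q[:,2]>.082]; print("spec",np.round(rectfit(Q[:,:2]),1),np.round(np.median(Q,0)*1000))
    m=masks_of("cam_lever",c)[0]; Q=world(c,m["region"]); Q=Q[Q[:,2]>.105]
    print("lever",np.round(rectfit(Q[:,:2]),1),Q[:,1].min(),len(Q), cv2.fitLine((Q[:,:2]*1000).astype(np.float32),cv2.DIST_HUBER,0,.01,.01).ravel())
    x0,y0=(225,120) if n=="top" else (285,205)
    cv2.imwrite(f"pics/{n}1.png",cv2.resize(c["frame"][y0:y0+150,x0:x0+160],None,fx=5,fy=5,interpolation=cv2.INTER_CUBIC)[:600,:,::-1] if n!="top" else cv2.resize(c["frame"][145:257,240:390],None,fx=5.3,fy=5.3,interpolation=cv2.INTER_CUBIC)[:,:,::-1])
E
python3 fit.py
```

```text
top bed z 0.06938467905571812 rect [549.7  28.9 192.2 150.    9.2]
88mm pts [559.9  30.6 151.4 111.7   9.1] 701
spec [552.9  49.3  69.7  35.4   8.7] [550.  49.  94.]
lever [572.7 -31.7 112.7  17.2  79.4] -0.0871128147403515 324 [ 1.8827824e-01  9.8211575e-01  5.7126257e+02 -3.1393757e+01]
scene bed z 0.0684926344807957 rect [550.4  28.9 194.1 152.9   9.1]
88mm pts [561.8  31.4 152.  113.5   9.5] 867
spec [555.2  48.   62.   77.6  73.2] [564.  47.  92.]
lever [574.8 -32.5 111.5  17.9  79.5] -0.08757015923419705 492 [ 1.7858143e-01  9.8392516e-01  5.7826599e+02 -3.4005562e+01]
```

View pics/top1.png

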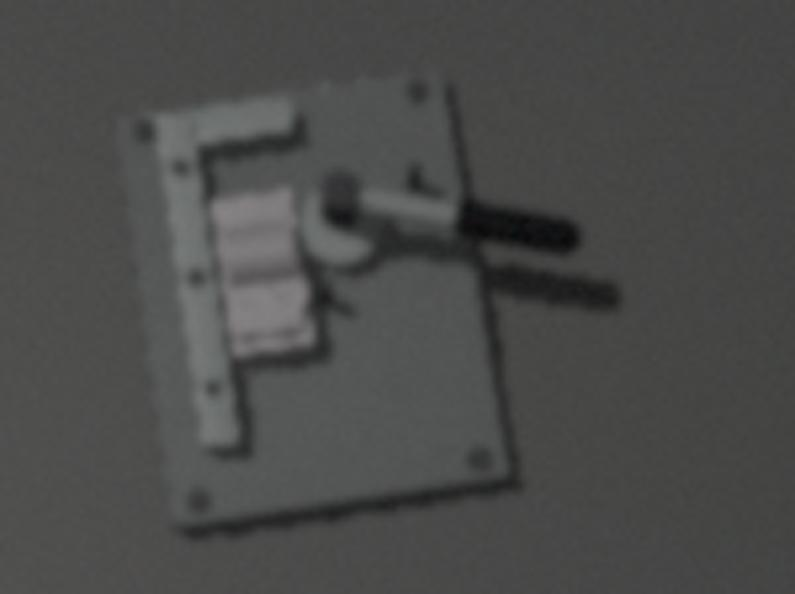

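The crop confirms it: fence on the left from (175,120) to (225,445), end stop along the top at (250,115), specimen at (265,270), pivot at (340,195), and grip end at (575,235). The fixture origin comes out at about (557.5, 45.3) mm with yaw +9.2°, and the lever starts at about 0.35 rad.

```bash
cat >> h.py <<'E'
YAW=np.radians(9.2); O=np.array([557.5,45.3]); RF=np.array([[np.cos(YAW),-np.sin(YAW)],[np.sin(YAW),np.cos(YAW)]])
def f2w(p): return O+RF@np.array(p,float)
def w2f(p): return RF.T@(np.array(p,float)-O)
E
python3 - <<'E'
from h import *
s=sense(); print({k:np.round(v,3) for k,v in s.items()})
R=np.array(s["ee_rot"]); print("tool x yaw",np.degrees(np.arctan2(R[1,0],R[0,0])),"tool y yaw",np.degrees(np.arctan2(R[1,1],R[0,1])))
print("prepush", f2w([-39-15-15,5]), "spec rear",f2w([-39,5]),"seat",f2w([-10,5]))
E
```

```text
{'time_s': np.float64(1.1), 'joints': array([ 8.9589e+01,  2.2040e+01,  4.5300e-01, -3.0000e-03, -6.8410e+01,
       -1.4817e+01]), 'joint_velocities': array([ 0.01 , -0.047,  0.02 , -0.059,  0.105, -0.   ]), 'effort': array([ 0.0000e+00, -3.9048e+01,  1.8763e+01,  4.2240e+00,  1.6000e-02,
       -0.0000e+00]), 'tcp_pos': array([0.164, 0.603, 0.242]), 'ee_rot': array([[ 0.965, -0.263, -0.   ],
       [-0.263, -0.965,  0.   ],
       [-0.   , -0.   , -1.   ]]), 'wrist_force': array([0.435, 0.038, 0.093]), 'moment': array([-0.004, -0.027, -0.061]), 'gripper_force': np.float64(0.0), 'gripper_width': np.float64(1.002)}
tool x yaw -15.229150050163296 tool y yaw -105.22915021932492
prepush [488.58819177  39.20387937] spec rear [518.20227972  44.00031501] seat [546.82923141  48.63686945]
```

Call:
drive_tool([
  [0,16.5,-28.2,0,0,0,0.0853],
  [0,16.5,-28.2,0,0,0,0.0853],
  [0,16.5,-28.2,0,0,0,0.0853],
  [0,16.5,-28.2,0,0,0,0.0853],
  [0,16.5,-28.2,0,0,0,0.0853],
])

```text
time_s: 1.52
tcp_pos: [0.2471, 0.4607, 0.2416]
ee_rot: [[0.986, 0.165, 0.0], [0.165, -0.986, 0.0], [0.0, -0.0, -1.0]]
wrist_force: [-0.6, -0.4, -0.7]
gripper_width: 0.705
gripper_force: 0.0
```

Call:
drive_tool([
  [0,16.5,-28.2,0,0,0,0],
  [0,16.5,-28.2,0,0,0,0],
  [0,16.5,-28.2,0,0,0,0],
  [0,16.5,-28.2,0,0,0,0],
  [0,16.5,-28.2,0,0,0,0],
])

```text
time_s: 1.93
tcp_pos: [0.3296, 0.3196, 0.2419]
ee_rot: [[0.987, 0.16, 0.0], [0.16, -0.987, 0.001], [0.001, -0.001, -1.0]]
wrist_force: [0.8, 0.1, -0.8]
gripper_width: 0.325
gripper_force: 0.0
```

Call:
drive_tool([
  [0,16.5,-28.2,-5,0,0,0],
  [0,16.5,-28.2,-5,0,0,0],
  [0,16.5,-28.2,-5,0,0,0],
  [0,16.5,-28.2,-5,0,0,0],
  [0,16.5,-28.2,-5,0,0,0],
])

```text
time_s: 2.35
tcp_pos: [0.4122, 0.1786, 0.2168]
ee_rot: [[0.987, 0.16, 0.001], [0.16, -0.987, 0.001], [0.001, -0.001, -1.0]]
wrist_force: [1.6, 0.8, -0.2]
gripper_width: 0.017
gripper_force: 0.0
```

Call:
drive_tool([
  [0,16.5,-28.2,-5,0,0,0],
  [0,16.5,-28.2,-5,0,0,0],
  [0,16.5,-28.2,-5,0,0,0],
  [0,16.5,-28.2,-5,0,0,0],
  [0,16.5,-28.2,-5,0,0,0],
])

```text
time_s: 2.77
tcp_pos: [0.4948, 0.0375, 0.1916]
ee_rot: [[0.987, 0.16, 0.001], [0.16, -0.987, 0.0], [0.001, -0.0, -1.0]]
wrist_force: [1.0, 0.6, -0.5]
gripper_width: 0.007
gripper_force: 0.0
```

Call:
drive_tool([
  [0,0,0,-15,0,0,0],
  [0,0,0,-15,0,0,0],
  [0,0,0,-15,0,0,0],
  [0,0,0,0,0,0,0],
  [0,0,0,0,0,0,0],
])

```text
time_s: 3.18
tcp_pos: [0.494, 0.0388, 0.1463]
ee_rot: [[0.987, 0.16, -0.001], [0.16, -0.987, -0.001], [-0.001, 0.001, -1.0]]
wrist_force: [-0.3, 0.3, 0.1]
gripper_width: 0.004
gripper_force: 0.0
```

Call:
drive_tool([
  [0,0,0,-17,0,0,0],
  [0,0,0,-17,0,0,0],
  [0,0,0,-12,0,0,0],
  [0,0,0,-6,0,0,0],
  [0,0,0,0,0,0,0],
])

```text
time_s: 3.6
tcp_pos: [0.494, 0.0392, 0.0944]
ee_rot: [[0.987, 0.161, -0.001], [0.161, -0.987, -0.0], [-0.001, 0.0, -1.0]]
wrist_force: [-0.5, -0.4, -0.6]
gripper_width: 0.005
gripper_force: 0.0
```

```bash
python3 - <<'E'
from h import *
c=capture("scene"); cv2.imwrite("pics/s2.png",cv2.resize(c["frame"][205:355,280:460],None,fx=4.4,fy=4,interpolation=cv2.INTER_CUBIC)[:,:,::-1])
s=sense(); print(s["tcp_pos"],s["wrist_force"],w2f(np.array(s["tcp_pos"])[:2]*1000))
E
```

```text
[0.49459581 0.03933907 0.09513367] [0.49318482 0.07034194 0.37071388] [-63.04804917   4.17294412]
```

View pics/s2.png

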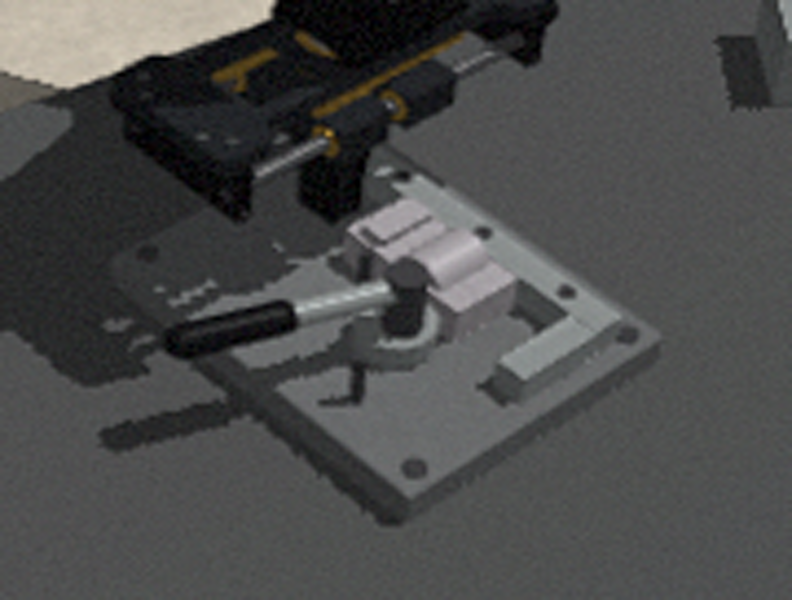

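The fingers, at (335,190) in the crop, stand behind the specimen's rear face and clear of the fence and lever. I start pushing.

Call:
drive_tool([
  [0,2.4,0.35,0,0,0,0],
  [0,2.4,0.35,0,0,0,0],
  [0,2.4,0.35,0,0,0,0],
  [0,2.4,0.35,0,0,0,0],
  [0,2.4,0.35,0,0,0,0],
])

```text
time_s: 4.07
tcp_pos: [0.5067, 0.0409, 0.0949]
ee_rot: [[0.987, 0.16, 0.001], [0.16, -0.987, 0.0], [0.001, -0.0, -1.0]]
wrist_force: [-0.9, -0.8, 0.5]
gripper_width: 0.003
gripper_force: 0.0
```

Call:
drive_tool([
  [0,2,0.32,0,0,0,0],
  [0,2,0.32,0,0,0,0],
  [0,2,0.32,0,0,0,0],
  [0,2,0.32,0,0,0,0],
  [0,2,0.32,0,0,0,0],
])

```text
time_s: 4.48
tcp_pos: [0.5154, 0.0421, 0.0942]
ee_rot: [[0.987, 0.16, -0.002], [0.16, -0.987, -0.001], [-0.002, 0.0, -1.0]]
wrist_force: [-1.7, 0.0, 0.7]
gripper_width: 0.003
gripper_force: 1.0
```

Call:
drive_tool([
  [0,2,0.32,0,0,0,0],
  [0,2,0.32,0,0,0,0],
  [0,2,0.32,0,0,0,0],
  [0,2,0.32,0,0,0,0],
  [0,2,0.32,0,0,0,0],
])

```text
time_s: 4.9
tcp_pos: [0.5264, 0.0441, 0.0944]
ee_rot: [[0.987, 0.16, -0.0], [0.16, -0.987, -0.0], [-0.0, -0.0, -1.0]]
wrist_force: [-1.8, 0.4, -0.2]
gripper_width: 0.0
gripper_force: 0.7
```

Call:
drive_tool([
  [0,1.2,0.19,0,0,0,0],
  [0,1.2,0.19,0,0,0,0],
  [0,1.2,0.19,0,0,0,0],
  [0,1.2,0.19,0,0,0,0],
  [0,1.2,0.19,0,0,0,0],
])

```text
time_s: 5.32
tcp_pos: [0.5322, 0.045, 0.0945]
ee_rot: [[0.987, 0.16, -0.0], [0.16, -0.987, 0.0], [-0.0, -0.0, -1.0]]
wrist_force: [-2.3, -0.3, -1.2]
gripper_width: 0.005
gripper_force: 0.7
```

Call:
drive_tool([
  [0,0.5,0.08,0,0,0,0],
  [0,0.5,0.08,0,0,0,0],
  [0,0.5,0.08,0,0,0,0],
  [0,0.5,0.08,0,0,0,0],
  [0,0.5,0.08,0,0,0,0],
])

```text
time_s: 5.73
tcp_pos: [0.5347, 0.0453, 0.0946]
ee_rot: [[0.987, 0.16, -0.0], [0.16, -0.987, -0.0], [-0.0, 0.0, -1.0]]
wrist_force: [-1.5, -0.6, 0.1]
gripper_width: 0.004
gripper_force: 0.8
```

Call:
drive_tool([
  [0,0.4,0.06,0,0,0,0],
  [0,0.4,0.06,0,0,0,0],
  [0,0.4,0.06,0,0,0,0],
  [0,0.4,0.06,0,0,0,0],
  [0,0.4,0.06,0,0,0,0],
])

```text
time_s: 6.15
tcp_pos: [0.5366, 0.0457, 0.0946]
ee_rot: [[0.987, 0.16, -0.0], [0.16, -0.987, -0.0], [-0.0, 0.0, -1.0]]
wrist_force: [-2.1, 0.3, 0.2]
gripper_width: 0.005
gripper_force: 0.9
```

Call:
drive_tool([
  [0,0.3,0.05,0,0,0,0],
  [0,0.3,0.05,0,0,0,0],
  [0,0.3,0.05,0,0,0,0],
  [0,0.3,0.05,0,0,0,0],
  [0,0,0,0,0,0,0],
])

```text
time_s: 6.57
tcp_pos: [0.5378, 0.0458, 0.0946]
ee_rot: [[0.987, 0.16, -0.0], [0.16, -0.987, -0.0], [-0.0, 0.0, -1.0]]
wrist_force: [-3.4, -0.3, 0.8]
gripper_width: 0.006
gripper_force: 1.1
```

Call:
drive_tool([
  [0,0.3,0.05,0,0,0,0],
  [0,0.3,0.05,0,0,0,0],
  [0,0.3,0.05,0,0,0,0],
  [0,0,0,0,0,0,0],
  [0,0,0,0,0,0,0],
])

```text
time_s: 6.98
tcp_pos: [0.5379, 0.0458, 0.0946]
ee_rot: [[0.987, 0.16, -0.002], [0.16, -0.987, -0.0], [-0.002, 0.0, -1.0]]
wrist_force: [-5.6, 0.0, 3.3]
gripper_width: 0.009
gripper_force: 2.5
```

The stop is felt: the tool stalled at x = 0.5379 with about 6 N. I back off, lift and check, then move to the lever.

Call:
drive_tool([
  [0,-3,-0.5,0,0,0,0],
  [0,-8,-1.3,0,0,0,0],
  [0,-8,-1.3,0,0,0,0],
  [0,0,0,15,0,0,0],
  [0,0,0,20,0,0,0],
])

```text
time_s: 7.4
tcp_pos: [0.5179, 0.0424, 0.1285]
ee_rot: [[0.987, 0.16, -0.003], [0.16, -0.987, -0.001], [-0.003, 0.001, -1.0]]
wrist_force: [0.9, 0.5, 0.3]
gripper_width: 0.008
gripper_force: 0.0
```

Call:
drive_tool([
  [0,0,0,25,0,0,0],
  [0,0,0,25,0,0,0],
  [0,15.5,-23.3,0,0,0,-0.07],
  [0,15.5,-23.3,0,0,0,-0.07],
  [0,15.5,-23.3,0,0,0,-0.07],
])

```text
time_s: 7.82
tcp_pos: [0.5668, -0.0273, 0.1808]
ee_rot: [[0.999, -0.051, 0.003], [-0.051, -0.999, 0.001], [0.003, -0.001, -1.0]]
wrist_force: [-0.4, -0.0, -0.5]
gripper_width: 0.008
gripper_force: 0.0
```

Call:
drive_tool([
  [0,15.5,-23.3,0,0,0,-0.07],
  [0,15.5,-23.3,0,0,0,-0.07],
  [0,0,0,-10,0,0,0],
  [0,0,0,-10,0,0,0],
  [0,0,0,0,0,0,0],
])

```text
time_s: 8.23
tcp_pos: [0.595, -0.0734, 0.1567]
ee_rot: [[0.982, -0.189, -0.005], [-0.189, -0.982, 0.0], [-0.005, 0.001, -1.0]]
wrist_force: [-1.0, -0.1, -0.5]
gripper_width: 0.005
gripper_force: 0.0
```

```bash
python3 fit.py | tail -5; python3 - <<'E'
from h import *
s=sense(); print(s["tcp_pos"],w2f(np.array(s["tcp_pos"])[:2]*1000))
E
```

```text
lever [572.5 -31.6 112.6  16.2  80.1] -0.08714008288966514 312 [ 1.7321558e-01  9.8488390e-01  5.7156256e+02 -3.1518280e+01]
scene bed z 0.06842355935365955 rect [551.1  29.6 192.1 154.3   8.9]
88mm pts [572.6  32.9 132.3 114.   10.2] 717
spec [581.9  57.5  72.6  44.7   6.2] [593.  52.  92.]
lever [590.1 -34.4 112.   48.8  81. ] -0.08731681254141847 396 [ 1.7573516e-01  9.8443747e-01  5.7920013e+02 -2.7499809e+01]
[ 0.59739074 -0.07309468  0.1601706 ] [  20.44851809 -123.24945836]
```

View pics/scene1.png

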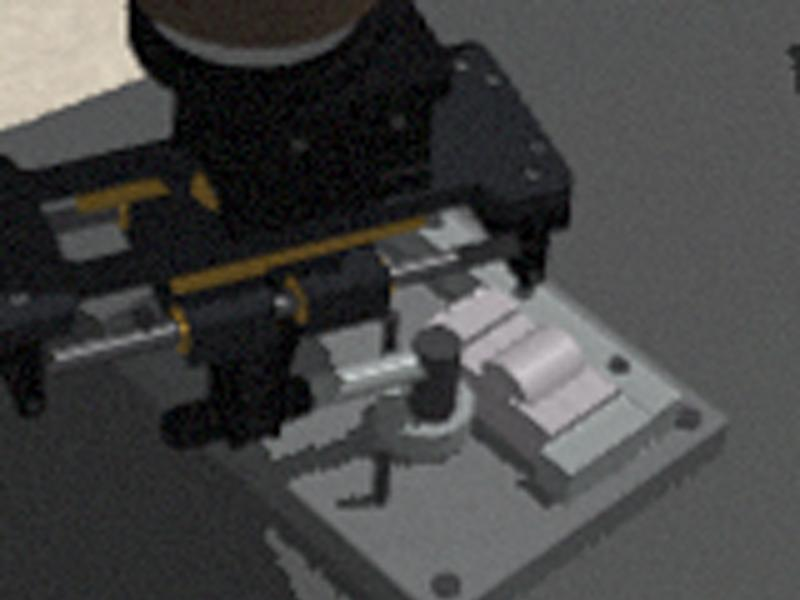

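The picture shows the specimen seated against the end stop at (560,425). The closed fingers are at (240,400), on the open side of the grip. I descend and then make contact.

Call:
drive_tool([
  [0,0,0,-12,0,0,0],
  [0,0,0,-14,0,0,0],
  [0,0,0,-14,0,0,0],
  [0,0,0,-6,0,0,0],
  [0,0,0,0,0,0,0],
])

```text
time_s: 9.05
tcp_pos: [0.5962, -0.0736, 0.1121]
ee_rot: [[0.982, -0.188, -0.003], [-0.188, -0.982, -0.0], [-0.003, 0.001, -1.0]]
wrist_force: [0.6, -0.2, 0.1]
gripper_width: 0.005
gripper_force: 0.0
```

Call:
drive_tool([
  [0,-1.5,0.3,0,0,0,0],
  [0,-1.5,0.3,0,0,0,0],
  [0,-1.5,0.3,0,0,0,0],
  [0,-1.5,0.3,0,0,0,0],
  [0,-1.5,0.3,0,0,0,0],
])

```text
time_s: 9.47
tcp_pos: [0.5898, -0.072, 0.1142]
ee_rot: [[0.982, -0.188, 0.001], [-0.188, -0.982, 0.0], [0.001, -0.0, -1.0]]
wrist_force: [-0.4, 0.0, -0.3]
gripper_width: 0.005
gripper_force: 0.0
```

```bash
python3 - <<'E'
from h import *
s=sense(); print(s["tcp_pos"],s["wrist_force"])
# plan: finger centre at radius r, offset d on open side, per lever angle
def tcp(th,r=83,d=17.5):
    l=np.array([-np.sin(th),-np.cos(th)]); m=np.array([-np.cos(th),np.sin(th)])
    return f2w(np.array([20,-33.6])+r*l-d*m)
for th in np.arange(.35,1.76,.1): print(round(th,2),np.round(tcp(th),1),"step",np.round(tcp(th+.1)-tcp(th),1))
E
```

```text
[ 0.58979634 -0.0720399   0.11417673] [-0.36422642  0.04051536 -0.29437518]
0.35 [584.2 -69.5] step [-8.5  0.3]
0.45 [575.7 -69.2] step [-8.4  1.1]
0.55 [567.3 -68.1] step [-8.3  1.9]
0.65 [559.  -66.2] step [-8.   2.8]
0.75 [551.  -63.4] step [-7.7  3.5]
0.85 [543.3 -59.8] step [-7.3  4.3]
0.95 [536.  -55.5] step [-6.8  5. ]
1.05 [529.2 -50.5] step [-6.3  5.7]
1.15 [522.9 -44.9] step [-5.7  6.3]
1.25 [517.1 -38.6] step [-5.1  6.8]
1.35 [512.1 -31.8] step [-4.4  7.3]
1.45 [507.7 -24.5] step [-3.6  7.7]
1.55 [504.1 -16.9] step [-2.8  8. ]
1.65 [501.3  -8.9] step [-2.   8.2]
1.75 [499.3  -0.6] step [-1.2  8.4]
```

Call:
drive_tool([
  [0,-2,1.3,0,0,0,0],
  [0,-1.8,1.3,0,0,0,0],
  [0,-2.1,0.1,0,0,0,-0.025],
  [0,-2.1,0.1,0,0,0,-0.025],
  [0,-2.1,0.1,0,0,0,-0.025],
])

```text
time_s: 9.88
tcp_pos: [0.5811, -0.0696, 0.1142]
ee_rot: [[0.965, -0.262, 0.004], [-0.262, -0.965, -0.001], [0.004, -0.0, -1.0]]
wrist_force: [3.3, -3.6, -0.8]
gripper_width: 0.005
gripper_force: 1.9
```

Call:
drive_tool([
  [0,-2.1,0,0,0,0,-0.025],
  [0,-2.1,0.2,0,0,0,-0.025],
  [0,-2.1,0.3,0,0,0,-0.025],
  [0,-2.1,0.3,0,0,0,-0.025],
  [0,-2.1,0.4,0,0,0,-0.025],
])

```text
time_s: 10.3
tcp_pos: [0.5703, -0.0686, 0.1142]
ee_rot: [[0.925, -0.38, 0.003], [-0.38, -0.925, -0.001], [0.003, -0.0, -1.0]]
wrist_force: [2.0, -4.0, -0.4]
gripper_width: 0.006
gripper_force: 1.9
```

Call:
drive_tool([
  [0,-3.3,0.7,0,0,0,-0.04],
  [0,-3.3,0.8,0,0,0,-0.04],
  [0,-3.3,1.0,0,0,0,-0.04],
  [0,-3.2,1.1,0,0,0,-0.04],
  [0,-3.2,1.1,0,0,0,-0.04],
])

```text
time_s: 10.72
tcp_pos: [0.5536, -0.0641, 0.1141]
ee_rot: [[0.831, -0.557, 0.002], [-0.557, -0.831, -0.001], [0.003, -0.0, -1.0]]
wrist_force: [2.2, -5.1, -0.3]
gripper_width: 0.005
gripper_force: 2.2
```

Call:
drive_tool([
  [0,-3.1,1.4,0,0,0,-0.04],
  [0,-3.1,1.5,0,0,0,-0.04],
  [0,-3.0,1.6,0,0,0,-0.04],
  [0,-2.9,1.7,0,0,0,-0.04],
  [0,-2.9,1.7,0,0,0,-0.04],
])

```text
time_s: 11.13
tcp_pos: [0.5381, -0.0564, 0.1141]
ee_rot: [[0.703, -0.711, 0.001], [-0.711, -0.703, -0.002], [0.002, 0.0, -1.0]]
wrist_force: [1.1, -5.4, 0.5]
gripper_width: 0.005
gripper_force: 2.2
```

Call:
drive_tool([
  [0,-2.7,2.0,0,0,0,-0.04],
  [0,-2.7,2.1,0,0,0,-0.04],
  [0,-2.6,2.1,0,0,0,-0.04],
  [0,-2.6,2.2,0,0,0,-0.04],
  [0,-2.5,2.2,0,0,0,-0.04],
])

```text
time_s: 11.55
tcp_pos: [0.5245, -0.0458, 0.114]
ee_rot: [[0.548, -0.837, -0.0], [-0.837, -0.548, -0.002], [0.001, 0.001, -1.0]]
wrist_force: [0.7, -5.4, 0.8]
gripper_width: 0.005
gripper_force: 2.2
```

Call:
drive_tool([
  [0,-1.7,1.9,0,0,0,-0.03],
  [0,-1.7,1.9,0,0,0,-0.03],
  [0,-1.6,2.0,0,0,0,-0.03],
  [0,-1.5,2.0,0,0,0,-0.03],
  [0,-1.5,2.1,0,0,0,-0.03],
])

```text
time_s: 11.97
tcp_pos: [0.5159, -0.036, 0.1139]
ee_rot: [[0.417, -0.909, -0.002], [-0.909, -0.417, -0.002], [0.001, 0.002, -1.0]]
wrist_force: [-0.9, -4.2, 2.4]
gripper_width: 0.005
gripper_force: 2.2
```

Call:
drive_tool([
  [0,-0.9,1.4,0,0,0,-0.02],
  [0,-0.9,1.4,0,0,0,-0.02],
  [0,-0.9,1.5,0,0,0,-0.02],
  [0,-0.8,1.5,0,0,0,-0.02],
  [0,-0.8,1.5,0,0,0,-0.02],
])

```text
time_s: 12.38
tcp_pos: [0.5112, -0.0288, 0.1138]
ee_rot: [[0.325, -0.946, -0.003], [-0.946, -0.325, -0.002], [0.001, 0.003, -1.0]]
wrist_force: [-0.4, -5.3, 2.1]
gripper_width: 0.004
gripper_force: 2.4
```

Call:
drive_tool([
  [0,-0.6,1.15,0,0,0,-0.015],
  [0,-0.6,1.15,0,0,0,-0.015],
  [0,-0.55,1.15,0,0,0,-0.015],
  [0,-0.5,1.15,0,0,0,-0.015],
  [0,-0.5,1.2,0,0,0,-0.015],
])

```text
time_s: 12.8
tcp_pos: [0.5081, -0.0233, 0.1137]
ee_rot: [[0.253, -0.967, -0.004], [-0.967, -0.253, -0.003], [0.002, 0.004, -1.0]]
wrist_force: [-2.1, -7.0, 3.3]
gripper_width: 0.005
gripper_force: 3.0
```

Call:
drive_tool([
  [0,-0.3,0.8,0,0,0,-0.01],
  [0,-0.3,0.8,0,0,0,-0.01],
  [0,-0.3,0.8,0,0,0,-0.01],
  [0,-0.3,0.8,0,0,0,-0.01],
  [0,-0.3,0.8,0,0,0,-0.01],
])

```text
time_s: 13.22
tcp_pos: [0.5062, -0.0197, 0.1137]
ee_rot: [[0.205, -0.979, -0.004], [-0.979, -0.205, -0.003], [0.002, 0.005, -1.0]]
wrist_force: [-1.8, -7.3, 3.7]
gripper_width: 0.006
gripper_force: 3.3
```

Call:
drive_tool([
  [0,-0.3,0.8,0,0,0,-0.01],
  [0,-0.3,0.8,0,0,0,-0.01],
  [0,-0.3,0.8,0,0,0,-0.01],
  [0,-0.2,0.8,0,0,0,-0.01],
  [0,-0.2,0.8,0,0,0,-0.01],
])

```text
time_s: 13.63
tcp_pos: [0.5046, -0.0158, 0.1136]
ee_rot: [[0.155, -0.988, -0.005], [-0.988, -0.155, -0.003], [0.003, 0.006, -1.0]]
wrist_force: [-3.4, -8.0, 3.9]
gripper_width: 0.006
gripper_force: 3.8
```

Call:
drive_tool([
  [0,-0.2,0.6,0,0,0,-0.008],
  [0,-0.2,0.6,0,0,0,-0.008],
  [0,-0.2,0.6,0,0,0,-0.008],
  [0,-0.1,0.6,0,0,0,-0.007],
  [0,0,0,0,0,0,0],
])

```text
time_s: 14.05
tcp_pos: [0.5038, -0.0133, 0.1135]
ee_rot: [[0.125, -0.992, -0.006], [-0.992, -0.125, -0.003], [0.003, 0.006, -1.0]]
wrist_force: [-3.2, -7.0, 3.1]
gripper_width: 0.005
gripper_force: 3.3
```

Call:
drive_tool([
  [0,-0.1,0.5,0,0,0,-0.006],
  [0,-0.1,0.5,0,0,0,-0.006],
  [0,-0.1,0.5,0,0,0,-0.006],
  [0,0,0,0,0,0,0],
  [0,0,0,0,0,0,0],
])

```text
time_s: 14.47
tcp_pos: [0.5034, -0.0127, 0.1136]
ee_rot: [[0.108, -0.994, -0.006], [-0.994, -0.107, -0.005], [0.004, 0.006, -1.0]]
wrist_force: [-2.3, -11.1, 3.5]
gripper_width: 0.005
gripper_force: 5.4
```

Call:
drive_tool([
  [0,0,0.35,0,0,0,0],
  [0,0,0.35,0,0,0,0],
  [0,0,0,0,0,0,0],
  [0,0,0,0,0,0,0],
  [0,0,0,0,0,0,0],
])

```text
time_s: 14.88
tcp_pos: [0.5034, -0.0126, 0.1136]
ee_rot: [[0.108, -0.994, -0.006], [-0.994, -0.107, -0.005], [0.005, 0.007, -1.0]]
wrist_force: [-1.8, -12.6, 2.5]
gripper_width: 0.007
gripper_force: 6.7
```

The lever is hard on its pin: force rises with almost no travel. I back off and check.

Call:
drive_tool([
  [0,0,-1.5,0,0,0,0],
  [0,0,-3,0,0,0,0],
  [0,0.5,-8,0,0,0,0],
  [0,0.5,-12,0,0,0,0],
  [0,0,-5,20,0,0,0],
])

```text
time_s: 15.3
tcp_pos: [0.5045, -0.04, 0.1305]
ee_rot: [[0.106, -0.994, -0.008], [-0.994, -0.106, -0.001], [-0.0, 0.008, -1.0]]
wrist_force: [1.0, -0.1, -0.1]
gripper_width: 0.001
gripper_force: 0.0
```

Call:
drive_tool([
  [0,0,-20,30,0,0,0],
  [0,0,-30,25,0,0,0],
  [0,0,-35,20,0,0,0],
  [0,0,-35,0,0,0,0],
  [0,0,-35,0,0,0,0],
])

```text
time_s: 15.72
tcp_pos: [0.5077, -0.1956, 0.2107]
ee_rot: [[0.108, -0.994, 0.005], [-0.994, -0.108, -0.0], [0.001, -0.005, -1.0]]
wrist_force: [0.1, -0.2, -0.3]
gripper_width: 0.005
gripper_force: 0.0
```

Call:
drive_tool([
  [0,0,-35,0,0,0,0],
  [0,0,-30,0,0,0,0],
  [0,0,-10,0,0,0,0],
  [0,0,0,0,0,0,0],
  [0,0,0,0,0,0,0],
])

```text
time_s: 16.13
tcp_pos: [0.5066, -0.2691, 0.2081]
ee_rot: [[0.106, -0.994, -0.0], [-0.994, -0.106, 0.001], [-0.001, 0.0, -1.0]]
wrist_force: [0.2, 0.1, -0.5]
gripper_width: 0.004
gripper_force: 0.0
```

```bash
python3 fit.py; python3 -c "
from h import *
s=sense();print(s['tcp_pos'],s['wrist_force'])"
```

```text
top bed z 0.06942597219181595 rect [549.2  28.8 191.3 149.9   9.1]
88mm pts [560.   30.6 152.3 111.8   9.1] 669
spec [580.1  55.4  70.5  35.1   7.5] [577.  56.  94.]
lever [534.4   9.4 112.9  16.4   7.7] -0.0036842795042053107 318 [9.9175256e-01 1.2816705e-01 5.3336871e+02 9.2189760e+00]
scene bed z 0.06842134784947038 rect [550.8  28.4 193.  153.7   9.4]
88mm pts [568.   67.9 110.  154.3  56.6] 818
spec [581.9  57.2  71.3  40.9   9. ] [591.  54.  92.]
lever [536.1   8.9 114.4  18.4   6.9] -0.005279724744005287 428 [9.8987460e-01 1.4194459e-01 5.4126562e+02 6.5326438e+00]
[ 0.50711438 -0.26797538  0.20874792] [-0.17362305 -0.35122515  0.32249694]
```

View pics/top1.png

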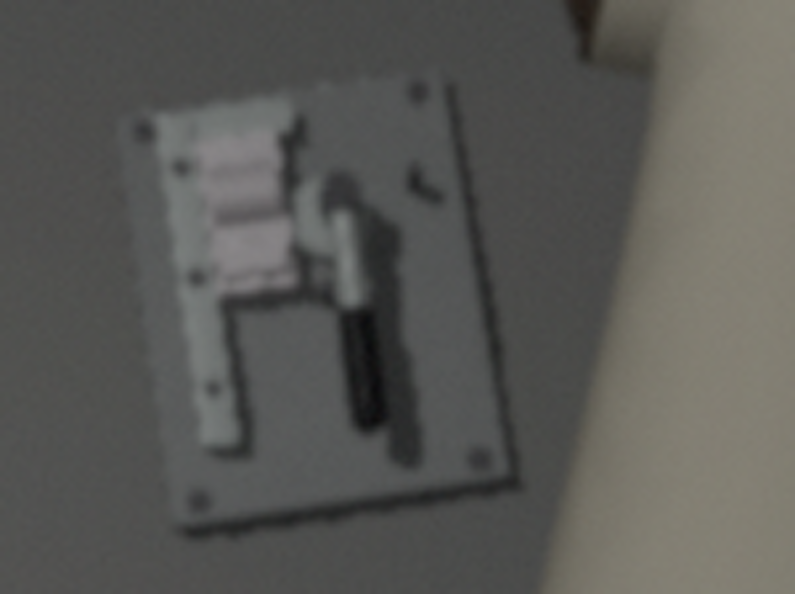

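The lever at (350,320) lies along the fixture's -x at about 1.60 rad, on the pin. The specimen at (245,215) is flush with the fence and the end stop, and the arm is clear.

```bash
python3 -c "
from station import *
print(finish_job())"
```

```text
the job is handed in; nothing more can be done
None
```

I handed the job in without getting a verdict back: the specimen is up against the end stop and fence, the lever is hard on its stop pin at about 1.60 rad (wrist force peaked near 13 N in the readings), and the arm is clear of everything.

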